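# Pile the cheese ends on the portion scale

### The job

Pile the three cheese ends on the small scale so they can be weighed together. The tall end stands on its thick end: first lay it down on the counter on its bare cut face, red wax up, and let go; then take it again and set it wax up on the middle of the big end already on the scale, thick over thin, so that the wedges cancel and the top is level. Set the small pale lump flat side down on top, lower things gently rather than dropping them on the pile, and leave the bowl, tub, bottle and spatula where they are.

Things in the scene. Friction and masses are not known exactly. Their poses are not given: they have to be found in the camera images.
- scale: White kitchen portion scale, fixed to the counter, 190 x 150 mm, with a square 132 x 132 mm aluminium platter whose top is 45 mm above the counter. Origin on the counter under the platter's centre; z up; the display is towards its -x. The platter does not sink.
- big_end: Big wedge-shaped cheese end (about 0.3 kg, loose) lying on the scale's platter: yellow, 100 mm along its x, 80 mm along its y (one corner of the thick end cut off), dark red wax on the sloping top. Origin at the centre of its flat underside, z up. Thickness grows evenly from 24 mm at its -x end to 46 mm at its +x end (slope 12.4 degrees).
- big_top (a point): Centre of the big end's sloping wax top, 35 mm above its underside; axes as the big end's.
- tall_end: Wedge-shaped cheese end (about 0.2 kg), at first standing on its 42 x 60 mm thick end, 90 mm tall. Axes as it stands: z up, y across the 60 mm width, origin at the centre of its underside. The sides y = -30 and +30 mm are flat and parallel; one corner of the thin end (z above 66 mm, +y side) is cut off. Laid down rightly, x points up and z level from thick end to thin end.
- tall_cut (a point): Centre of the tall end's bare yellow cut face, at x = -21, y = 0, z = 45 mm in its frame; axes as the tall end's. The face is the flat plane x = -21 mm, square to the thick end, at first facing roughly towards the robot.
- tall_wax (a point): Centre of the tall end's dark red wax face, at x = +11, y = 0, z = 45 mm in its frame, 32 mm from the cut face; axes as the tall end's. The face slants from x = +21 mm at the thick end (z = 0) to x = +1 mm at the thin end (z = 90 mm), 12.5 degrees from the cut face.
- lump: Small pale irregular lump of hard cheese (about 0.06 kg) lying on its flat underside: six-sided, 57 mm along x, 44 mm along y, top slanting from 31 mm high at -x to 24 mm at +x. Origin in the underside's middle, z up. The faces y = -22 (x from -25 to +20) and y = +22 mm (x from -12 to +24) are upright and parallel; the ends lean inwards.
- bowl: Bystander: steel bowl, 130 mm wide, 50 mm high, origin at the centre of its underside.
- tub: Bystander: open white tub 110 x 130 x 60 mm high, origin at the centre of its underside.
- bottle: Bystander: red sauce bottle, 60 mm wide, 170 mm tall, origin at the centre of its underside.
- spatula: Bystander: spatula with black handle lying on the counter, along its x.
Things that resemble listed ones, but are neither listed nor needed, are in the scene too. Leave any green, purple or turquoise look-alike of the big_end alone.

How it is judged:
On the way, in this order (a step that is already met when the one before it is completed fails the run):
1. the tall end lies on the counter on its cut face, wax up, let go and still (angle between tall_end's own x axis and vertical below 0.1 rad and height (world z) of tall_cut below 0.01 m and contact force between the fingers and tall_end below 0.05 N and linear speed of tall_end below 0.02 m/s and angular speed of tall_end below 0.2 rad/s), for 0.2 s.
2. the tall end rests on the big end on its cut face, thick over thin, let go and still (contact force between tall_end and big_end above 0.3 N and angle between tall_end's own x axis and vertical below 0.4 rad and height (world z) of tall_cut above 0.06 m and horizontal distance between tall_cut and big_top below 0.035 m and x of tall_end in the frame of big_end below -0.02 m and contact force between the fingers and tall_end below 0.05 N and linear speed of tall_end below 0.02 m/s and angular speed of tall_end below 0.2 rad/s), for 0.2 s.
At the end, for the whole second after the job is handed in: Big end on the platter, within 40 mm of its centre. Tall end on it, cut face down (within 0.4 rad), thick end over the thin side, face centre within 35 mm of the big top's centre. Lump flat side down on the tall end only, level within 0.16 rad. All released and still (all of step 2 and contact force between lump and tall_end above 0.1 N and angle between lump's own z axis and vertical below 0.16 rad and contact force between lump and big_end below 0.05 N and contact force between the fingers and lump below 0.05 N and linear speed of each of lump, big_end below 0.02 m/s and angular speed of each of lump, big_end below 0.2 rad/s and horizontal distance between big_end and scale below 0.04 m and contact force between big_end and scale above 0.5 N); the robot touches nothing.
It fails at once if the bowl, tub, bottle or spatula was pushed more than 40 mm (distance of any of bowl, tub, bottle, spatula from where it was at the start of the episode above 0.04 m).
It fails at once if the tall end fell freely faster than 0.6 m/s above the counter (dropped on, or off, the pile) (contact force between the fingers and tall_end below 0.05 N and height (world z) of tall_cut above 0.07 m and linear speed of tall_end above 0.6 m/s).
It fails at once if the lump fell freely faster than 0.6 m/s (dropped) (contact force between the fingers and lump below 0.05 N and linear speed of lump above 0.6 m/s).
It also fails if it takes over 72 s, if anything falls off the work surface, if the arm or the gripper's body presses on something with over 40 N, if the wrist force passes 120 N, or if a joint passes its speed limit or range.

### The arm

A 6-joint arm with a two-finger parallel gripper is mounted at the origin on the work surface. World frame = base frame: x ahead of the robot, y to its left, z up, the work surface at z = 0. Lengths are in m, angles in rad, forces in N, time in s.
With the tool pointing down it reaches from about 0.25 to 0.725 m from the base axis. Payload 4 kg.
Tool frame: the origin (TCP) lies midway between the tips of the shut fingers; the grasp point (between the pads) lies 19 mm behind it (bot.grip_point_offset is the distance from the TCP to the grasp point, in m); z points along the fingers, y is the line along which they close (so a half turn about z gives the same grasp; the last joint's range is limited). The gripper opens to 85 mm and grips with 20 to 120 N. Pads are 22 mm wide; open, the fingers measure 114 mm over their backs; the gripper's body (76 mm by 85 mm) begins 54 mm behind the grasp point. The pads swing forward as they close: fully open they stand 13 mm farther back than shut.
Start: joints at [-1.315, 0.241, 0.005, 1.335, 0, 1.571], TCP at [0.127, -0.484, 0.231] pointing down, gripper open.
Joint ranges: [-2.72, 2.72], [-1.05, 1.87], [-1.09, 1.28], [-1.99, 2.15], [-1.42, 1.44], [-3.14, 3.14]. Speed limits (rad/s): [2.79, 2.79, 3.14, 3.14, 3.14, 3.14].

### API

Orientations are given as a unit quaternion [x, y, z, w].
In Python, from workcell import bot gives the robot as it stands.
- The arm moves only by the tool step_arm, never from a script. Its argument "targets" is text: rows parted by semicolons, each of 7 numbers parted by spaces: the opening, from -1 (shut) to 1 (fully open), so that 0 is half open, then the shift along the world's x, y, z normalised to -1 to 1, where 1 is 0.5 m, then the turn, a rotation vector about the world's x, y, z normalised to -1 to 1, where 1 is pi/4 rad. In form: gripper x y z wx wy wz; .... A call has 1 to 10 rows; each row is the pose to reach, as a shift and turn from the pose commanded when the call began; what a row does not reach only later rows make up. A row lasts 1/12 s, in which the tool goes at most 41.7 mm and 7.16 degrees, less where a joint would pass 70% of its speed; a pose out of reach is approached as far as the arm can. A call with a number of a shift or a turn outside -1 to 1 is refused whole. A call with a gripper value outside its range is refused whole. The fingers move at their own pace and stop on an object; the grip force is fixed at half the most. Time passes only in rows, so rows that repeat a pose let the fingers close. It gives the time, the measured TCP pose, the force, the opening and the grip force at its end, in the units of the state.
- bot.get_obs(): the state, without advancing time (a new reading comes with each control period).
- bot.camera(name): name is "scene" or "side" or "wrist"; returns the picture (384x512x3 uint8, red, green, blue); there is no depth.
- bot.camera_info(name): a dict with "vertical_fov" (degrees; the focal length in pixels is half the picture's height over the tangent of half this angle, whatever the lens; pixels are square), "cx", "cy" (the principal point, pixels), "D" ([k1, k2, p1, p2, k3] as OpenCV has them; the pictures are not rectified), "pose" (4x4, takes a point from camera to world coordinates). Camera axes: x right, y up, looking along -z (the intrinsics and any distortion apply to the point x, -y, -z); pixel columns grow to the right and rows downward; lengths in m; the calibration is good to about 2 mm. A picture is of the moment at which its call begins: read the wrist's pose just before it. camera_info takes no time and is no camera call; for the wrist camera it gives the pose at the moment of the call.
- bot.job_done(): hands the job in; it is judged then, once.
The state is a dict: "clock": time; "joint_pos": joint angles; "joint_vel": joint speeds; "tau": joint torques, N m; "eef_pos": TCP position; "tool_rot": TCP orientation; "ft_force": force on the tool from outside, world axes, zero at the start; "ft_torque": the same for the moment, N m; "grip_width": finger opening in m; "grasp_force": force on a finger pad.
Only numpy, scipy, OpenCV 4.12 (cv2) and the standard library are available. Lean on these libraries where they do the work, as an engineer would, in place of code of your own. Each camera call takes 0.05 s, during which the arm holds its last target. There are 200 camera calls.

## Working session

There is one attempt and no reset: what is moved stays moved. The work goes in short steps, Python scripts to look and compute and a tool call to move; the robot and the scene stay as the last step left them, time stands still between calls to the robot, and variables do not carry over. Pictures are saved under pics/ and viewed, at most 12 in all, crops included, and the job is handed in when it is done.

Besides the shell and the picture viewer there is one more tool, called after "Call:" as name(argument=value, ...) on one line, values as JSON. step_arm: Moves the arm, as the interface text tells. Scaled input: -1 to 1 covers 0.5 m each way for a shift and pi/4 rad each way for a turn. Its arguments: {"type":"object","properties":{"targets":{"type":"string"}},"required":["targets"]}

```bash
ls; mkdir -p pics
cat > h.py <<'E'
import numpy as np, cv2
from workcell import bot
from scipy.spatial.transform import Rotation as R
def snap(n,f):
    i=bot.camera_info(n); im=bot.camera(n); cv2.imwrite(f'pics/{f}.png',im[:,:,::-1]); np.save(f'pics/{f}.npy',i,allow_pickle=True); return im,i
def K(i):
    f=192/np.tan(np.radians(i['vertical_fov'])/2); return np.array([[f,0,i['cx']],[0,f,i['cy']],[0,0,1.]])
def load(f): return np.load(f'pics/{f}.npy',allow_pickle=True).item()
def ray(i,p):
    u=cv2.undistortPoints(np.array([[p]],float),K(i),np.array(i['D'],float))[0,0]
    T=np.array(i['pose']); return T[:3,3],T[:3,:3]@np.array([u[0],-u[1],-1])
def onz(i,p,z):
    o,d=ray(i,p); return o+d*(z-o[2])/d[2]
def proj(i,P):
    T=np.array(i['pose']); c=(np.atleast_2d(P)-T[:3,3])@T[:3,:3]*[1,-1,-1]
    return cv2.projectPoints(c,np.zeros(3),np.zeros(3),K(i),np.array(i['D'],float))[0][:,0]
E
python3 - <<'E'
from h import *
a,_=snap('scene','s0'); b,_=snap('side','d0'); w,_=snap('wrist','w0')
o=bot.get_obs(); print(o['eef_pos'],o['tool_rot'],o['grip_width'],bot.grip_point_offset)
cv2.imwrite('pics/all0.png',cv2.resize(np.vstack([np.hstack([a,b])]),(800,300))[:,:,::-1])
for n in('scene','side','wrist'):
  i=bot.camera_info(n);print(n,np.round(i['pose'],3).tolist(),i['vertical_fov'])
E
```

```text
pics
[ 0.12638972 -0.48327712  0.23061849] [ 9.91830924e-01  1.27556935e-01 -1.07544405e-04 -7.96892119e-04] 0.08517898233728985 0.0187
scene [[-0.772, -0.524, 0.36, 0.947], [0.635, -0.628, 0.45, 0.578], [-0.01, 0.576, 0.817, 1.1], [0.0, 0.0, 0.0, 1.0]] 53.12151604240371
side [[-0.844, 0.316, -0.434, -0.039], [-0.537, -0.481, 0.693, 0.902], [0.011, 0.818, 0.575, 0.797], [0.0, 0.0, 0.0, 1.0]] 49.00710103994251
wrist [[0.253, 0.922, 0.291, 0.201], [-0.967, 0.242, 0.075, -0.465], [-0.002, -0.301, 0.954, 0.374], [0.0, 0.0, 0.0, 1.0]] 62.94908782868433
```

View pics/s0.png

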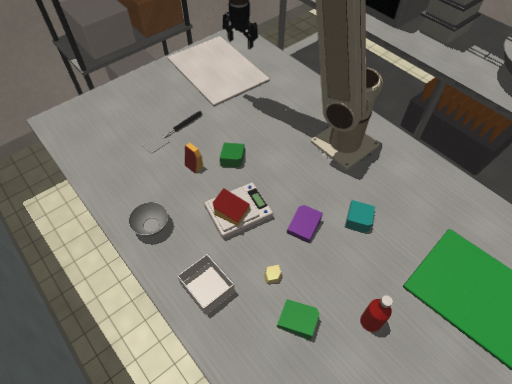

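View pics/d0.png

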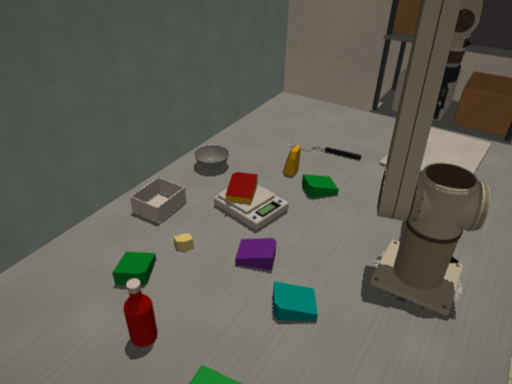

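The scene picture shows the tall end at (194,158), the big end with red wax on the scale at (232,207), and the pale lump at (273,273). The look-alikes are green at (232,154) and (299,318), purple at (305,222) and turquoise at (360,216). Only the red-waxed wedge on the platter fits big_end. I'll confirm it in one enlarged crop.

Run:
```python
from h import *
a=cv2.imread('pics/s0.png'); b=cv2.imread('pics/d0.png')
c=lambda im,x,y,w,h,s:cv2.resize(im[y:y+h,x:x+w],None,fx=s,fy=s,interpolation=cv2.INTER_CUBIC)
r1=np.hstack([c(a,200,180,80,60,5),c(b,210,165,80,60,5)])
r2=np.hstack([c(a,175,135,40,45,6),c(a,255,255,40,45,6)[:, :160],c(b,275,135,40,45,6),c(b,165,225,40,45,6)[:,:160]])
cv2.imwrite('pics/c0.png',np.vstack([r1,r2]))
# first-order ground points
i=load('s0')
for p in [(194,158),(232,207),(273,273),(150,225),(232,154)]: print(p,onz(i,p,.03).round(3))
```

```text
(194, 158) [ 0.51  -0.291  0.03 ]
(232, 207) [ 0.537 -0.028  0.03 ]
(273, 273) [0.59  0.241 0.03 ]
(150, 225) [ 0.788 -0.144  0.03 ]
(232, 154) [ 0.39  -0.216  0.03 ]
```

View pics/c0.png

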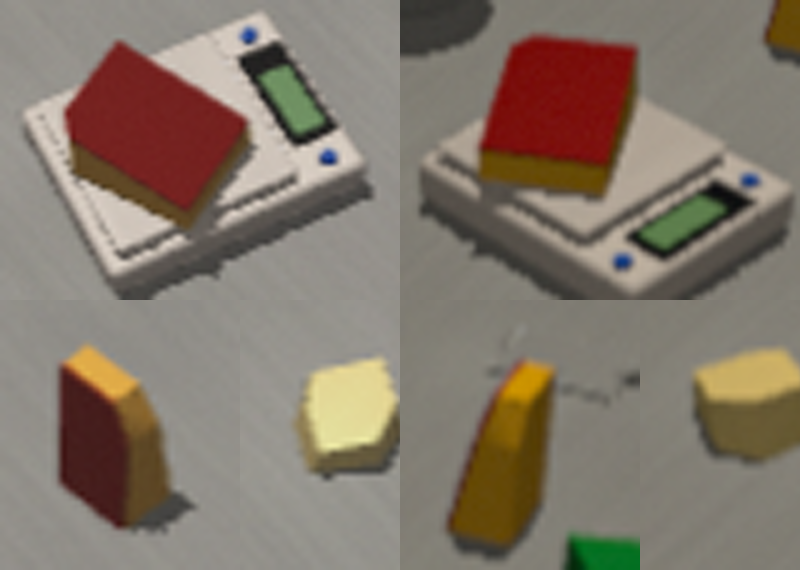

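The crop confirms it: the red-waxed wedge on the platter is the big end, with its thick end up-left and the cut corner at (213,206). The tall end's wax faces the scene camera. Next I'll fit the poses.

```bash
cat > fit.py <<'E'
from h import *
from scipy.optimize import least_squares
def cp(u,v,ox,oy,s,px=0,py=0): return ((u-px+.5)/s-.5+ox,(v-py+.5)/s-.5+oy)
def fit(obs,z,x0):
    # obs: list of (info, pixel, model point mm)
    def P(q,m): return R.from_euler('z',q[2]).apply(np.array(m)/1000)+[q[0],q[1],z]
    def f(q): return np.concatenate([(proj(i,P(q,m))[0]-p) for i,p,m in obs])
    best=min((least_squares(f,[x0[0],x0[1],y],loss='soft_l1') for y in np.arange(-3,3,.75)),key=lambda r:r.cost)
    return best.x,f(best.x).reshape(-1,2)
E
python3 - <<'E'
from fit import *
s,d=load('s0'),load('d0')
S=lambda u,v:cp(u,v,200,180,5); D=lambda u,v:cp(u,v,210,165,5,400)
big=[(s,S(248,122),(-50,-40,24)),(s,S(188,212),(-50,40,24)),(s,S(120,40),(50,-40,46)),(d,D(482,150),(-50,40,24)),(d,D(605,166),(-50,-40,24)),(d,D(637,45),(50,-40,46)),(d,D(482,180),(-50,40,0)),(d,D(603,195),(-50,-40,0))]
T=lambda u,v:cp(u,v,175,135,6,0,300); U=lambda u,v:cp(u,v,275,135,6,400,300)
tall=[(s,T(60,482),(21,-30,0)),(s,T(127,527),(21,30,0)),(s,T(62,362),(1,-30,90)),(s,T(85,347),(-21,-30,90)),(s,T(170,505),(-21,30,0)),(d,U(450,530),(21,30,0)),(d,U(500,547),(-21,30,0)),(d,U(540,510),(-21,-30,0)),(d,U(553,370),(-21,-30,90))]
# scale platter corners: body display at -x
sc=[(s,S(298,178),(-66,66,45)),(s,S(122,255),(66,66,45)),(d,D(442,158),(66,66,45)),(d,D(585,238),(-66,66,45)),(d,D(723,158),(-66,-66,45))]
for n,o,z,x0 in (('big',big,.045,(.54,-.03)),('tall',tall,0,(.51,-.29)),('scale',sc,0,(.5,0))):
  q,r=fit(o,z,x0); print(n,q.round(4),r.round(1).tolist())
for i,c in ((s,(273,273)),(d,(184,242))): print(onz(i,c,.014).round(3))
for n,c in (('bowl',(150,222)),('tub',(207,285)),('bottle',(374,325)),('spat',(183,127)),('green',(232,155)),('purple',(305,222))):print(n,onz(s,c,.02).round(3))
print(R.from_quat(bot.get_obs()['tool_rot']).as_matrix().round(3))
E
```

```text
big [ 0.5539 -0.0101 -1.2058] [[1.0, -0.2], [0.5, -0.1], [0.1, 0.2], [-1.0, -0.9], [0.3, -0.8], [0.1, -0.2], [-0.9, -0.4], [0.6, -0.1]]
tall [ 0.5216 -0.2814  0.1069] [[-0.0, 0.2], [-0.7, 1.3], [0.2, 0.8], [1.1, 0.1], [0.6, -1.3], [-1.6, -0.4], [1.0, -0.3], [0.3, -2.0], [0.2, -0.5]]
scale [ 0.5377 -0.0125 -0.2328] [[2.0, -0.3], [0.4, -0.2], [-1.7, -2.8], [-0.9, -0.2], [1.8, -1.8]]
[0.585 0.236 0.014]
[0.58  0.243 0.014]
bowl [ 0.78 -0.16  0.02]
tub [0.764 0.141 0.02 ]
bottle [0.474 0.537 0.02 ]
spat [ 0.446 -0.463  0.02 ]
green [ 0.388 -0.22   0.02 ]
purple [0.385 0.169 0.02 ]
[[ 0.967  0.253 -0.   ]
 [ 0.253 -0.967  0.002]
 [-0.    -0.002 -1.   ]]
```

Next is a helper that turns target tool poses into move numbers. The plan is to grip the tall end by its parallel sides with the tool pre-tilted 15°, carry it to clear counter away from the green block, and turn it about 75° back towards the robot.

```bash
cat > mv.py <<'E'
from h import *
def ori(yaw,tilt_deg=0,axis=None):
    c,s=np.cos(yaw),np.sin(yaw); B=np.array([[c,s,0],[s,-c,0],[0,0,-1]])
    ax=np.array([-s,c,0]) if axis is None else np.array(axis)
    return R.from_rotvec(np.radians(tilt_deg)*ax/np.linalg.norm(ax))*R.from_matrix(B)
def tcp(g,r,back=0.): return np.array(g)+(bot.grip_point_offset-back)*r.as_matrix()[:,2]
def rel(p,r,label=''):
    o=bot.get_obs(); q=(r*R.from_quat(o['tool_rot']).inv()).as_rotvec()
    print(label,((np.array(p)-o['eef_pos'])/.5).round(3),(q/(np.pi/4)).round(3),'dist mm',round(1e3*np.linalg.norm(np.array(p)-o['eef_pos'])),'deg',round(np.degrees(np.linalg.norm(q)),1))
E
python3 - <<'E'
from mv import *
r=ori(.107,15); g=[.5166,-.2819,.05]
rel(tcp(g,r,.12),r,'hover'); rel(tcp(g,r),r,'grasp')
i=load('s0')
for p in [(202,113),(165,137),(145,150),(155,142),(221,160),(222,146),(232,164)]: print(p,onz(i,p,.02).round(3))
E
```

```text
hover [ 0.833  0.408 -0.166] [-0.062  0.328 -0.188] dist mm 471 deg 17.2
grasp [ 0.771  0.402 -0.397] [-0.062  0.328 -0.188] dist mm 478 deg 17.2
(202, 113) [ 0.34  -0.481  0.02 ]
(165, 137) [ 0.531 -0.463  0.02 ]
(145, 150) [ 0.627 -0.453  0.02 ]
(155, 142) [ 0.575 -0.465  0.02 ]
(221, 160) [ 0.435 -0.226  0.02 ]
(222, 146) [ 0.389 -0.281  0.02 ]
(232, 164) [ 0.415 -0.185  0.02 ]
```

Call:
step_arm(targets="1 0.15 0.075 0 0 0 0; 1 0.3 0.15 0 0 0 0; 1 0.833 0.408 -0.05 -0.062 0.328 -0.188; 1 0.833 0.408 -0.1 -0.062 0.328 -0.188; 1 0.833 0.408 -0.166 -0.062 0.328 -0.188; 1 0.833 0.408 -0.166 -0.062 0.328 -0.188; 1 0.833 0.408 -0.166 -0.062 0.328 -0.188; 1 0.833 0.408 -0.166 -0.062 0.328 -0.188; 1 0.833 0.408 -0.166 -0.062 0.328 -0.188; 1 0.833 0.408 -0.166 -0.062 0.328 -0.188")

```text
clock: 0.98
eef_pos: [0.4866, -0.3066, 0.1631]
tool_rot: [0.99, 0.053, -0.131, 0.008]
ft_force: [0.1, -0.6, -0.1]
grip_width: 0.0853
grasp_force: 0.0
```

Run:
```python
from mv import *
r=ori(.107,15); g=[.5166,-.2819,.05]
rel(tcp(g,r,.12),r,'hover'); rel(tcp(g,r,.06),r,'mid');rel(tcp(g,r),r,'grasp')
```

```text
hover [ 0.112  0.055 -0.03 ] [ 0.001 -0.001 -0.001] dist mm 64 deg 0.1
mid [ 0.081  0.052 -0.146] [ 0.001 -0.001 -0.001] dist mm 88 deg 0.1
grasp [ 0.05   0.048 -0.262] [ 0.001 -0.001 -0.001] dist mm 136 deg 0.1
```

Call:
step_arm(targets="1 0.112 0.055 -0.03 0 0 0; 1 0.112 0.055 -0.03 0 0 0; 1 0.112 0.055 -0.03 0 0 0; 1 0.112 0.055 -0.03 0 0 0")

```text
clock: 1.32
eef_pos: [0.5415, -0.2793, 0.1473]
tool_rot: [0.99, 0.055, -0.132, 0.007]
ft_force: [0.5, -0.8, 0.6]
grip_width: 0.0855
grasp_force: 0.0
```

Run:
```python
from mv import *
r=ori(.107,15); g=[.5166,-.2819,.05]
rel(tcp(g,r,.12),r,'hover'); rel(tcp(g,r,.06),r,'mid');rel(tcp(g,r),r,'grasp')
w,i=snap('wrist','w1')
q=np.array([.5216,-.2814,0]);Rz=R.from_euler('z',.107)
for m in [(1,-30,90),(-21,-30,90),(-21,30,66),(21,30,0),(21,-30,0)]: 
  p=proj(i,Rz.apply(np.array(m)/1e3)+q)[0]; cv2.circle(w,tuple(int(v) for v in p.round()),3,(0,255,0),1)
cv2.imwrite('pics/w1a.png',w[:,:,::-1])
```

```text
hover [0.002 0.    0.001] [ 0.001 -0.004 -0.004] dist mm 1 deg 0.2
mid [-0.028 -0.003 -0.115] [ 0.001 -0.004 -0.004] dist mm 59 deg 0.2
grasp [-0.059 -0.006 -0.231] [ 0.001 -0.004 -0.004] dist mm 119 deg 0.2
```

View pics/w1a.png

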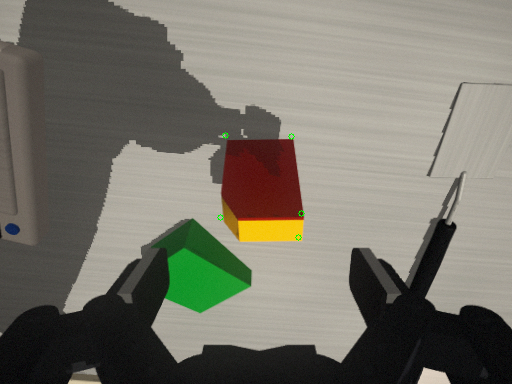

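The wrist view shows the tall end centred between the fingers, with its top edge at (302,218)-(302,240). The projected model is about 3 px off, and the green block is clear. I'll descend and grip.

Call:
step_arm(targets="1 -0.014 -0.002 -0.06 0 0 0; 1 -0.029 -0.003 -0.115 0 0 0; 1 -0.044 -0.005 -0.173 0 0 0; 1 -0.06 -0.006 -0.231 0 0 0; 1 -0.06 -0.006 -0.231 0 0 0; -1 -0.06 -0.006 -0.231 0 0 0; -1 -0.06 -0.006 -0.231 0 0 0; -1 -0.06 -0.006 -0.231 0 0 0; -1 -0.06 -0.006 -0.231 0 0 0; -1 -0.06 -0.006 -0.231 0 0 0")

```text
clock: 2.2
eef_pos: [0.5132, -0.2846, 0.0366]
tool_rot: [0.99, 0.053, -0.128, 0.009]
ft_force: [0.5, -0.7, 7.7]
grip_width: 0.0591
grasp_force: 63.6
```

Run:
```python
from mv import *
o=bot.get_obs(); print(o['grip_width'],o['grasp_force'])
r=ori(.107,15); rel(tcp([.5166,-.2819,.05],r),r,'grasp')
rel(tcp([.5166,-.2819,.09],r),r,'lift')
rel(tcp([.58,-.33,.09],r),r,'move')
for t in (-25,-60):
  r=ori(.107,t)
  for z in (.09,.04): rel(tcp([.58,-.33,z],r),r,f'{t} {z}')
```

```text
0.059056703925277516 63.63644041121006
grasp [-0.003  0.004 -0.009] [ 0.005  0.006 -0.001] dist mm 5 deg 0.4
lift [-0.003  0.004  0.071] [ 0.005  0.006 -0.001] dist mm 35 deg 0.4
move [ 0.124 -0.092  0.071] [ 0.005  0.006 -0.001] dist mm 85 deg 0.4
-25 0.09 [ 0.149 -0.089  0.073] [ 0.1   -0.877  0.001] dist mm 94 deg 39.7
-25 0.04 [ 0.149 -0.089 -0.027] [ 0.1   -0.877  0.001] dist mm 88 deg 39.7
-60 0.09 [ 0.166 -0.087  0.088] [ 0.183 -1.651  0.003] dist mm 104 deg 74.7
-60 0.04 [ 0.166 -0.087 -0.012] [ 0.183 -1.651  0.003] dist mm 94 deg 74.7
```

Call:
step_arm(targets="-1 0 0 0.04 0 0 0; -1 0 0 0.08 0 0 0; -1 0.06 -0.045 0.12 0 0 0; -1 0.12 -0.09 0.14 0 0 0; -1 0.15 -0.09 0.14 0.03 -0.2 0; -1 0.15 -0.09 0.14 0.05 -0.4 0; -1 0.15 -0.09 0.14 0.075 -0.6 0; -1 0.15 -0.09 0.14 0.1 -0.8 0; -1 0.15 -0.09 0.14 0.1 -0.877 0; -1 0.15 -0.09 0.14 0.1 -0.877 0")

```text
clock: 3.03
eef_pos: [0.5838, -0.3286, 0.104]
tool_rot: [0.975, 0.052, 0.215, -0.013]
ft_force: [-0.9, -0.3, -2.4]
grip_width: 0.0593
grasp_force: 62.7
```

Run:
```python
from mv import *
o=bot.get_obs(); print(o['eef_pos'],o['ft_force'],o['ft_torque'],o['grip_width'])
for t in (-25,-60):
  r=ori(.107,t)
  for z in (.09,.07,.04): rel(tcp([.58,-.33,z],r),r,f'{t} {z}')
# object in hand: assume cut-edge bottom: grasp at tall (gx,0,gz)
r0=ori(.107,14.6); p0=np.array([.5132,-.2846,.0366]); inv=R.from_euler('z',.107)
q=np.array([.5216,-.2814,0])
off=r0.inv().apply(q-p0); Ro=r0.inv()*inv
for t in (-25,-60,-65):
  r=ori(.107,t); 
  pts={n:r.apply(off+Ro.apply(np.array(m)/1e3)).round(4) for n,m in dict(edge=(-21,0,0),thin=(-21,0,90)).items()}; print(t,pts)
```

```text
[ 0.58381938 -0.32857811  0.10399251] [-0.88233964 -0.25998493 -2.35073989] [-0.04095775  0.6659089  -0.01839737] 0.05929725484578701
-25 0.09 [ 0.008 -0.001 -0.062] [-0.003 -0.002  0.001] dist mm 31 deg 0.2
-25 0.07 [ 0.008 -0.001 -0.102] [-0.003 -0.002  0.001] dist mm 51 deg 0.2
-25 0.04 [ 0.008 -0.001 -0.162] [-0.003 -0.002  0.001] dist mm 81 deg 0.2
-60 0.09 [ 0.025  0.001 -0.047] [ 0.08  -0.775 -0.   ] dist mm 26 deg 35.1
-60 0.07 [ 0.025  0.001 -0.087] [ 0.08  -0.775 -0.   ] dist mm 45 deg 35.1
-60 0.04 [ 0.025  0.001 -0.147] [ 0.08  -0.775 -0.   ] dist mm 74 deg 35.1
-25 {'edge': array([ 0.0135,  0.0038, -0.036 ]), 'thin': array([-0.0435, -0.0024,  0.0333])}
-60 {'edge': array([ 0.0316,  0.0057, -0.0216]), 'thin': array([-0.0547, -0.0036,  0.0023])}
-65 {'edge': array([ 0.0333,  0.0059, -0.0187]), 'thin': array([-0.0547, -0.0036, -0.0025])}
```

Call:
step_arm(targets="-1 0 0 0 0.013 -0.13 0; -1 0 0 0 0.026 -0.26 0; -1 0 0 0 0.04 -0.39 0; -1 0 0 0 0.053 -0.52 0; -1 0 0 -0.02 0.067 -0.65 0; -1 0 0 -0.06 0.08 -0.775 0; -1 0 0 -0.1 0.08 -0.775 0; -1 0 0 -0.13 0.08 -0.775 0; -1 0 0 -0.15 0.08 -0.775 0; -1 0 0 -0.15 0.08 -0.775 0")

```text
clock: 3.87
eef_pos: [0.5851, -0.328, 0.0255]
tool_rot: [0.867, 0.046, 0.496, -0.028]
ft_force: [-0.5, -0.6, -1.7]
grip_width: 0.0592
grasp_force: 62.7
```

Run:
```python
from mv import *
o=bot.get_obs(); print(o['eef_pos'],o['ft_force'],o['grip_width'])
r=ori(.107,-60); rel([.584,-.3286,.023],r)
a,_=snap('scene','s1'); b,_=snap('side','d1')
c=lambda im,x,y,w,h:cv2.resize(im[y:y+h,x:x+w],None,fx=4,fy=4,interpolation=cv2.INTER_CUBIC)
cv2.imwrite('pics/c1.png',np.hstack([c(a,130,80,100,100),c(b,260,90,100,100)])[:,:,::-1])
```

```text
[ 0.58505526 -0.32803335  0.02548239] [-0.50264411 -0.55494595 -1.70278242] 0.059207017941169365
 [-0.002 -0.001 -0.005] [-0.003 -0.01  -0.001] dist mm 3 deg 0.5
```

View pics/c1.png

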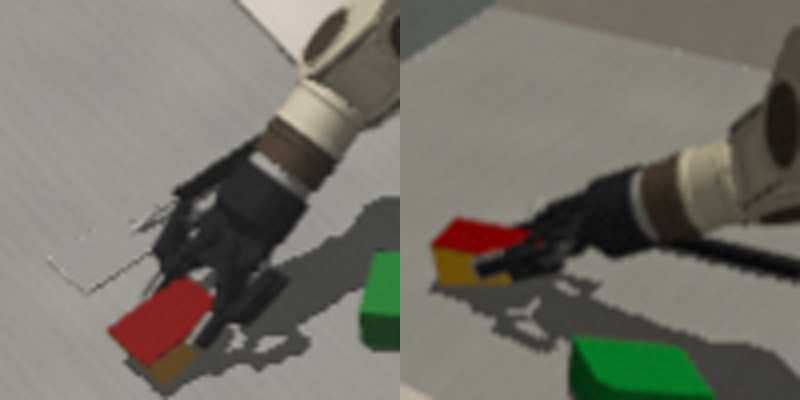

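It holds the tall end wax up, tilted about 15° from lying. The edge is nearly on the counter and clear of the spatula and green block. I'll finish lowering and release.

Call:
step_arm(targets="-1 0 0 -0.006 0.007 -0.067 0; -1 0 0 -0.012 0.014 -0.14 0; -1 0 0 -0.012 0.014 -0.14 0; -1 0 0 -0.012 0.014 -0.14 0; 1 0 0 -0.012 0.014 -0.14 0; 1 0 0 -0.012 0.014 -0.14 0; 1 0 0 -0.012 0.014 -0.14 0; 1 0 0 -0.012 0.014 -0.14 0; 1 0 0 -0.012 0.014 -0.14 0; 1 0 0 -0.012 0.014 -0.14 0")

```text
clock: 4.8
eef_pos: [0.5863, -0.3286, 0.0233]
tool_rot: [0.837, 0.046, 0.545, -0.029]
ft_force: [-0.1, -0.2, 0.8]
grip_width: 0.0856
grasp_force: 0.0
```

Run:
```python
from mv import *
o=bot.get_obs(); print(o['ft_force'],o['grip_width'])
r=R.from_quat(o['tool_rot']); a=r.as_matrix()[:,2]; print('back',(-a*.12/.5).round(3))
r=ori(.107,0); rel([.5,-.33,.17],r)
```

```text
[-0.12436524 -0.18911876  0.77572872] 0.0856488792749975
back [-0.218 -0.024  0.097]
 [-0.173 -0.003  0.293] [-0.155  1.461 -0.004] dist mm 170 deg 66.1
```

Call:
step_arm(targets="1 -0.055 -0.006 0.025 0 0 0; 1 -0.11 -0.012 0.05 0 0 0; 1 -0.165 -0.018 0.075 0 0 0; 1 -0.2 -0.02 0.14 0 0.1 0; 1 -0.2 -0.02 0.2 -0.02 0.25 0; 1 -0.2 -0.02 0.26 -0.04 0.4 0; 1 -0.19 -0.02 0.3 -0.06 0.55 0; 1 -0.18 -0.02 0.3 -0.075 0.7 0; 1 -0.17 -0.01 0.3 -0.09 0.85 0; 1 -0.17 0 0.3 -0.1 0.95 0")

```text
clock: 5.63
eef_pos: [0.5016, -0.3299, 0.178]
tool_rot: [0.958, 0.052, 0.282, -0.012]
ft_force: [1.4, -0.2, -0.9]
grip_width: 0.0852
grasp_force: 0.0
```

Run:
```python
from mv import *
r=ori(.107,0); rel([.54,-.33,.17],r)
```

```text
[ 0.077 -0.    -0.016] [-0.071  0.726 -0.001] dist mm 39 deg 32.8
```

Call:
step_arm(targets="1 0.02 0 0 -0.015 0.15 0; 1 0.04 0 0 -0.03 0.3 0; 1 0.077 0 -0.016 -0.045 0.45 0; 1 0.077 0 -0.016 -0.06 0.6 0; 1 0.077 0 -0.016 -0.071 0.726 0; 1 0.077 0 -0.016 -0.071 0.726 0; 1 0.077 0 -0.016 -0.071 0.726 0")

```text
clock: 6.22
eef_pos: [0.5407, -0.3277, 0.1627]
tool_rot: [0.999, 0.054, -0.0, -0.004]
ft_force: [-0.7, -0.2, -0.4]
grip_width: 0.0855
grasp_force: 0.0
```

Run:
```python
from mv import *
o=bot.get_obs(); print(o['eef_pos'],o['tool_rot'])
w,i=snap('wrist','w2'); snap('scene','s2'); snap('side','d2')
```

```text
[ 0.54065421 -0.32772643  0.16271913] [ 9.98559701e-01  5.35046746e-02 -1.64420042e-04 -3.96808929e-03]
```

View pics/w2.png

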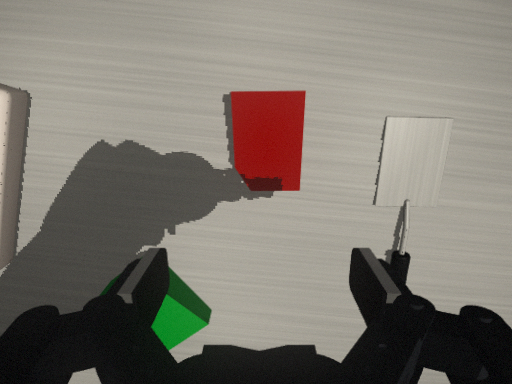

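The wrist view shows the tall end lying wax up. Its thick edge runs (231,92)-(305,91), the thin corner is at (300,190), and the chamfer corner is at (234,165). I'll fit its pose and plan the regrasp.

Run:
```python
from fit import *; from mv import rel,ori,tcp
w=load('w2')
obs=[(w,(231,92),(0,30,42)),(w,(305,91),(0,-30,42)),(w,(300,190),(-90,-30,22)),(w,(234,165),(-66,30,27.3))]
q,r=fit(obs,0,(.6,-.33)); print(q.round(4),r.round(1).tolist())
yaw=q[2]; c,s=np.cos(yaw),np.sin(yaw)
G=np.array([q[0]-.042*c,q[1]-.042*s]); print('G',G)
r=ori(yaw); rel(tcp([*G,.08],r),r,'hover'); rel(tcp([*G,.022],r),r,'grasp')
```

```text
[ 0.6192 -0.3264 -6.1667] [[-0.2, -0.7], [0.2, -0.3], [-0.8, 0.1], [0.8, 2.1]]
G [ 0.57749205 -0.33125769]
hover [ 0.079 -0.005 -0.207] [-0.009  0.     0.016] dist mm 111 deg 0.8
grasp [ 0.079 -0.005 -0.323] [-0.009  0.     0.016] dist mm 166 deg 0.8
```

Call:
step_arm(targets="1 0.079 -0.005 0 0 0 0.016; 1 0.079 -0.005 -0.08 0 0 0.016; 1 0.079 -0.005 -0.16 0 0 0.016; 1 0.079 -0.005 -0.22 0 0 0.016; 1 0.079 -0.005 -0.27 0 0 0.016; 1 0.079 -0.005 -0.313 0 0 0.016; 1 0.079 -0.005 -0.313 0 0 0.016; 1 0.079 -0.005 -0.313 0 0 0.016")

```text
clock: 7.03
eef_pos: [0.5769, -0.3312, 0.008]
tool_rot: [0.998, 0.058, -0.001, -0.004]
ft_force: [0.5, 0.3, 0.2]
grip_width: 0.0856
grasp_force: 0.0
```

Call:
step_arm(targets="-1 0 0 0 0 0 0; -1 0 0 0 0 0 0; -1 0 0 0 0 0 0; -1 0 0 0 0 0 0; -1 0 0 0 0 0 0; -1 0 0 0 0 0 0; -1 0 0 0.05 0 0 0; -1 0 0 0.15 0 0 0; -1 0 0 0.3 0 0 0; -1 0 0 0.3 0 0 0")

```text
clock: 7.87
eef_pos: [0.5787, -0.3308, 0.1603]
tool_rot: [0.998, 0.059, 0.0, -0.003]
ft_force: [0.9, -0.6, -0.3]
grip_width: 0.0586
grasp_force: 66.6
```

Run:
```python
from mv import *
o=bot.get_obs(); print(o['ft_force'],o['ft_torque'],o['grip_width'],o['joint_pos'])
# target: tall z dir (thick->thin) along big x. tool x = -(tall z) horizontally -> yaw = big yaw+pi
by=-1.2058; yaw=by+np.pi; print('yaw',yaw)
r=ori(yaw); b=np.array([.5539,-.0101]); 
bx=np.array([np.cos(by),np.sin(by),0]); byv=np.array([-bx[1],bx[0],0])
rel([*b,.25],r,'above flat')
```

```text
[ 0.89584223 -0.59443184 -0.27849755] [-0.09348343 -0.11675143 -0.04058621] 0.058583463410399626 [-0.52178139  0.61461828  0.39219316  1.35182375  0.00549556  2.50218061]
yaw 1.9357926535897931
above flat [-0.05   0.641  0.179] [-0.006 -0.008  2.315] dist mm 334 deg 104.2
```

Call:
step_arm(targets="-1 0 0.04 0.1 0 0 0.14; -1 0 0.08 0.18 0 0 0.28; -1 0 0.12 0.18 0 0 0.42; -1 0 0.16 0.18 0 0 0.56; -1 0 0.2 0.18 0 0 0.7; -1 -0.01 0.24 0.18 0 0 0.84; -1 -0.02 0.28 0.18 0 0 0.96; -1 -0.03 0.3 0.18 0 0 1; -1 -0.03 0.3 0.18 0 0 1; -1 -0.03 0.3 0.18 0 0 1")

```text
clock: 8.7
eef_pos: [0.5642, -0.1807, 0.2492]
tool_rot: [0.9, 0.436, -0.001, -0.002]
ft_force: [0.4, -0.5, -0.8]
grip_width: 0.0588
grasp_force: 66.6
```

Call:
step_arm(targets="-1 0 0.04 0 0 0 0.14; -1 0 0.08 0 0 0 0.28; -1 0 0.12 0 0 0 0.42; -1 0 0.16 0 0 0 0.56; -1 0 0.2 0 0 0 0.7; -1 -0.01 0.24 0 0 0 0.84; -1 -0.02 0.28 0 0 0 0.96; -1 -0.02 0.3 0 0 0 1; -1 -0.02 0.3 0 0 0 1; -1 -0.02 0.3 0 0 0 1")

```text
clock: 9.53
eef_pos: [0.5547, -0.0317, 0.2483]
tool_rot: [0.665, 0.747, -0.002, -0.002]
ft_force: [0.3, -0.3, -0.9]
grip_width: 0.0585
grasp_force: 66.6
```

```bash
cat > place.py <<'E'
from mv import *
by=-1.2058; b=np.array([.5539,-.0101])
def tgt(h,by=by,b=b):
    bx=np.array([np.cos(by),np.sin(by),0]); t=np.radians(12.4); z=np.array([0,0,1.])
    u=np.cos(t)*bx+np.sin(t)*z; n=-np.sin(t)*bx+np.cos(t)*z
    return np.array([*b,.080])-.003*u+n*.008+z*h, ori(by+np.pi,12.4)
E
python3 - <<'E'
from place import *
o=bot.get_obs(); print(o['eef_pos'],o['joint_pos'])
rel(*tgt(.08),'hover')
w,i=snap('wrist','w3'); bR=R.from_euler('z',by)
for m in [(-50,-40,24),(-50,40,24),(50,-40,46)]:
  p=proj(i,bR.apply(np.array(m)/1e3)+[*b,.045])[0]; print(m,p); cv2.circle(w,tuple(int(v) for v in p.round()),3,(0,255,0),1)
cv2.imwrite('pics/w3a.png',w[:,:,::-1])
E
```

```text
[ 0.5546941  -0.03166858  0.24829504] [-0.05617787  0.35109739  0.20074115  1.42598382 -0.00156007  1.39913898]
hover [-0.005  0.052 -0.162] [-0.266 -0.073  0.317] dist mm 85 deg 18.9
(-50, -40, 24) [210.61417618 109.62800563]
(-50, 40, 24) [288.62584031  88.98637761]
(50, -40, 46) [235.62159777 208.19456068]
```

View pics/w3a.png

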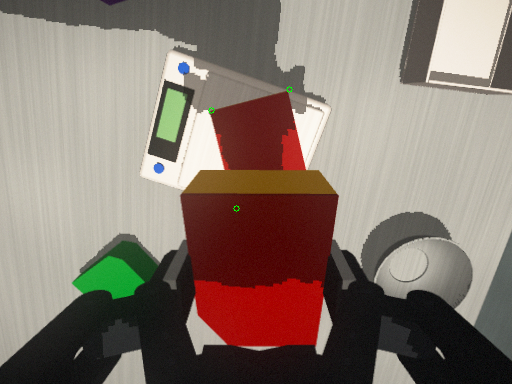

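The wrist view shows the big end's thin corners at (211,110) and (288,92), matching the fit. The tall end sits square in the grip, thick end towards the big end's thin side. I'll go to the hover pose.

Call:
step_arm(targets="-1 0 0.017 -0.05 -0.09 -0.024 0.1; -1 0 0.035 -0.1 -0.18 -0.05 0.21; -1 -0.005 0.052 -0.15 -0.266 -0.073 0.317; -1 -0.005 0.052 -0.162 -0.266 -0.073 0.317; -1 -0.005 0.052 -0.162 -0.266 -0.073 0.317; -1 -0.005 0.052 -0.162 -0.266 -0.073 0.317")

```text
clock: 10.08
eef_pos: [0.5523, -0.006, 0.1675]
tool_rot: [0.564, 0.819, -0.061, 0.089]
ft_force: [1.0, 0.2, -1.2]
grip_width: 0.059
grasp_force: 66.6
```

Run:
```python
from place import *
print(bot.get_obs()['ft_force'])
for h in (.02,.004,0): rel(*tgt(h),h)
```

```text
[ 0.99537596  0.20829763 -1.20976615]
0.02 [-0.     0.001 -0.121] [-0.001 -0.001  0.001] dist mm 60 deg 0.1
0.004 [-0.     0.001 -0.153] [-0.001 -0.001  0.001] dist mm 76 deg 0.1
0 [-0.     0.001 -0.161] [-0.001 -0.001  0.001] dist mm 80 deg 0.1
```

Call:
step_arm(targets="-1 0 0.001 -0.04 0 0 0; -1 0 0.001 -0.08 0 0 0; -1 0 0.001 -0.12 0 0 0; -1 0 0.001 -0.14 0 0 0; -1 0 0.001 -0.15 0 0 0; -1 0 0.001 -0.153 0 0 0; -1 0 0.001 -0.153 0 0 0")

```text
clock: 10.67
eef_pos: [0.5527, -0.0051, 0.0916]
tool_rot: [0.564, 0.819, -0.061, 0.089]
ft_force: [0.3, 0.8, -1.3]
grip_width: 0.0587
grasp_force: 66.7
```

Call:
step_arm(targets="-1 0 0 -0.003 0 0 0; -1 0 0 -0.006 0 0 0; -1 0 0 -0.006 0 0 0")

```text
clock: 10.92
eef_pos: [0.5532, -0.0048, 0.0908]
tool_rot: [0.563, 0.819, -0.06, 0.091]
ft_force: [-2.7, 0.1, 8.5]
grip_width: 0.0584
grasp_force: 67.7
```

Contact at 8.5 N. I'll ease off slightly and release.

Call:
step_arm(targets="-1 0 0 0.002 0 0 0; -1 0 0 0.003 0 0 0; 1 0 0 0.003 0 0 0; 1 0 0 0.003 0 0 0; 1 0 0 0.003 0 0 0; 1 0 0 0.003 0 0 0; 1 0 0 0.003 0 0 0; 1 0 0 0.003 0 0 0")

```text
clock: 11.58
eef_pos: [0.5515, -0.0045, 0.0889]
tool_rot: [0.563, 0.819, -0.061, 0.088]
ft_force: [0.3, -0.7, -0.0]
grip_width: 0.0856
grasp_force: 0.0
```

Run:
```python
from mv import *
o=bot.get_obs(); r=R.from_quat(o['tool_rot']); print('back100',(-r.as_matrix()[:,2]*.2).round(3))
```

```text
back100 [-0.015  0.04   0.195]
```

Call:
step_arm(targets="1 -0.005 0.014 0.065 0 0 0; 1 -0.01 0.028 0.13 0 0 0; 1 -0.015 0.04 0.195 0 0 0; 1 -0.01 0.1 0.25 0.07 0.02 0; 1 0 0.18 0.26 0.13 0.04 0; 1 0.03 0.26 0.26 0.2 0.07 0; 1 0.06 0.34 0.26 0.26 0.09 0; 1 0.06 0.4 0.26 0.26 0.09 0; 1 0.06 0.4 0.26 0.26 0.09 0; 1 0.06 0.4 0.26 0.26 0.09 0")

```text
clock: 12.42
eef_pos: [0.5813, 0.197, 0.2182]
tool_rot: [0.565, 0.825, 0.002, 0.001]
ft_force: [-0.5, -0.8, -1.1]
grip_width: 0.0851
grasp_force: 0.0
```

Run:
```python
from h import *
o=bot.get_obs(); print(o['eef_pos'],o['tool_rot'],o['ft_force'])
w,_=snap('wrist','w4'); a,_=snap('scene','s4'); b,_=snap('side','d4')
c=lambda im,x,y,w,h:cv2.resize(im[y:y+h,x:x+w],None,fx=4,fy=4,interpolation=cv2.INTER_CUBIC)
wc=w
g=np.vstack([c(a,200,165,70,70),c(b,215,150,70,70)])[:550]
out=np.zeros((560,792,3),np.uint8); out[:384,:512]=w; out[:550,512:792]=g
cv2.imwrite('pics/c4.png',out[:,:,::-1])
```

```text
[0.5812927  0.19700278 0.21819913] [0.56533976 0.82485444 0.00205332 0.0013763 ] [-0.49979319 -0.8173416  -1.07131625]
```

View pics/c4.png

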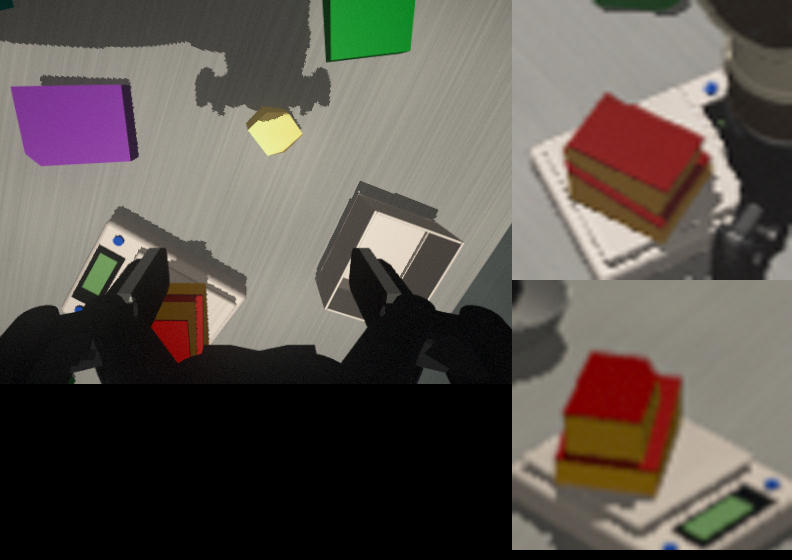

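The tall end rests wax up on the big end, top level, thick over thin. The lump is at (274,132) in the wrist view. I'll take a closer look at it.

Call:
step_arm(targets="1 0 0.04 -0.06 0 0 0; 1 0 0.08 -0.12 0 0 0; 1 0 0.08 -0.16 0 0 0; 1 0 0.08 -0.16 0 0 0; 1 0 0.08 -0.16 0 0 0")

```text
clock: 12.98
eef_pos: [0.5806, 0.234, 0.1383]
tool_rot: [0.567, 0.824, 0.001, 0.001]
ft_force: [0.1, 0.5, 0.3]
grip_width: 0.0855
grasp_force: 0.0
```

Run:
```python
from h import *
o=bot.get_obs(); print(o['eef_pos'])
w,i=snap('wrist','w5')
y=((w[:,:,0]>120)&(w[:,:,1].astype(int)-w[:,:,2]>25)).astype(np.uint8); n,l,st,c=cv2.connectedComponentsWithStats(y); print(st[1:][st[1:,4]>200],)
k=1+np.argmax(st[1:,4]); x0,y0=np.maximum((c[k]-50).astype(int),0); print(x0,y0,c[k])
cv2.imwrite('pics/c5.png',cv2.resize(w[y0:y0+100,x0:x0+100],None,fx=6,fy=6,interpolation=cv2.INTER_CUBIC)[:,:,::-1])
```

```text
[0.58055822 0.23397111 0.13830277]
[[ 231  161   69   51 2295]]
215 134 [265.05969499 184.2291939 ]
```

View pics/c5.png

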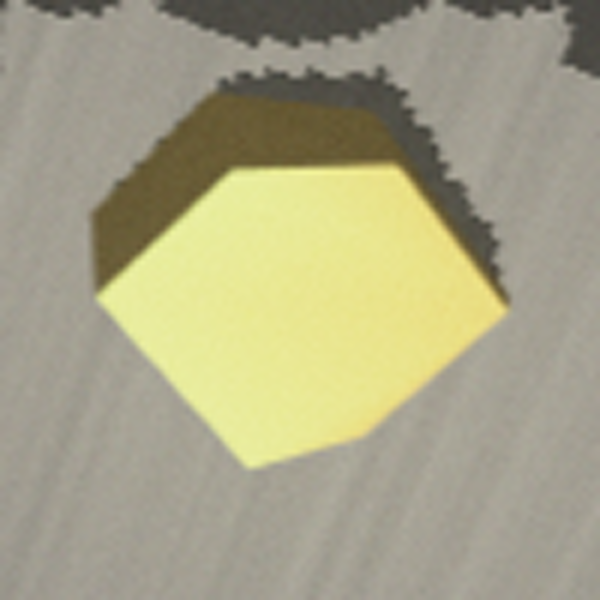

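Run:
```python
from fit import *
i=load('w5'); C=lambda u,v:cp(u,v,215,134,6)
V=dict(A=(97,297),B=(235,170),C=(398,163),D=(507,305),E=(365,435),F=(250,467))
P={k:onz(i,C(*v),.0275) for k,v in V.items()}
Bt={k:onz(i,C(*v),0.) for k,v in dict(a=(92,213),b=(215,93),c=(370,110)).items()}
for k in P: print(k,(P[k][:2]*1e3).round(1))
for k in Bt: print(k,(Bt[k][:2]*1e3).round(1))
n=list(P.values())
for j,k in enumerate(P):
  e=n[(j+1)%6]-n[j]; print(k,'len',round(1e3*np.hypot(*e[:2]),1),'dir',round(np.degrees(np.arctan2(e[1],e[0])),1))
for p,q in (('a','b'),('b','c')):
  e=Bt[q]-Bt[p]; print(p,q,round(1e3*np.hypot(*e[:2]),1),round(np.degrees(np.arctan2(e[1],e[0])),1))
```

```text
A [557.3 228.8]
B [569.  252.7]
C [589.7 261.7]
D [611.7 248.3]
E [600.2 223.1]
F [586.5 212.6]
a [552.6 232.9]
b [563.8 257.1]
c [586.6 263. ]
A len 26.7 dir 63.9
B len 22.5 dir 23.4
C len 25.8 dir -31.3
D len 27.7 dir -114.4
E len 17.3 dir -142.6
F len 33.4 dir 150.9
a b 26.6 65.2
b c 23.6 14.6
```

```bash
python3 - <<'E'
from fit import *
s,d=load('s4'),load('d4')
A=lambda u,v:cp(u,v,200,165,4,512); B=lambda u,v:cp(u,v,215,150,4,512,280)
# local: x along big x (thick -> thin of tall), tall +y -> ; level top
obs=[(s,A(703,137),(-46,-30,0)),(s,A(667,191),(-46,30,0)),(s,A(605,93),(44,-30,0)),(d,B(564,412),(-46,30,0)),(d,B(645,425),(-46,-30,0))]
for z in (.110,.113,.116):
  q,r=fit(obs,z,(.55,-.004)); print(z,q.round(4),np.abs(r).max().round(1),r.round(1).tolist())
E
python3 - <<'E'
import sys; sys.path.insert(0,'.')
import os; os.chdir('.')
from mv import *
t=np.array([.857,-.515]); g=np.array([.5849,.2386])+.003*t
r=ori(np.radians(149.8)); rel([*g,.06],r,'hover'); rel([*g,.002],r,'grasp')
E
```

```text
0.11 [ 0.5552 -0.0073 -1.1804] 1.2 [[0.3, -0.3], [0.0, 0.2], [0.2, 0.1], [0.1, -0.1], [-0.2, -1.2]]
0.113 [ 0.5557 -0.0056 -1.168 ] 1.9 [[0.4, -0.6], [0.4, 0.0], [0.2, 0.0], [-0.2, -0.6], [-0.5, -1.9]]
0.116 [ 0.5562 -0.0039 -1.1558] 2.6 [[0.6, -0.9], [0.8, -0.2], [0.1, -0.0], [-0.5, -1.2], [-0.7, -2.6]]
hover [ 0.011  0.005 -0.16 ] [-0.006  0.007  0.865] dist mm 80 deg 38.9
grasp [ 0.011  0.005 -0.276] [-0.006  0.007  0.865] dist mm 138 deg 38.9
```

Call:
step_arm(targets="1 0 0 0 0 0 0.15; 1 0 0 0 0 0 0.3; 1 0 0 0 0 0 0.45; 1 0.011 0.005 -0.02 0 0 0.6; 1 0.011 0.005 -0.05 0 0 0.75; 1 0.011 0.005 -0.1 0 0 0.865; 1 0.011 0.005 -0.14 0 0 0.865; 1 0.011 0.005 -0.16 0 0 0.865; 1 0.011 0.005 -0.16 0 0 0.865")

```text
clock: 13.78
eef_pos: [0.5866, 0.2368, 0.0584]
tool_rot: [0.26, 0.965, 0.002, -0.0]
ft_force: [-0.8, -0.7, 0.4]
grip_width: 0.0856
grasp_force: 0.0
```

Run:
```python
from mv import *
t=np.array([.857,-.515]); g=np.array([.5849,.2386])+.003*t
r=ori(np.radians(149.8)); rel([*g,.06],r,'hover'); rel([*g,.002],r,'grasp')
```

```text
hover [0.002 0.001 0.003] [-0.006  0.001 -0.   ] dist mm 2 deg 0.3
grasp [ 0.002  0.001 -0.113] [-0.006  0.001 -0.   ] dist mm 56 deg 0.3
```

Call:
step_arm(targets="1 0.002 0 -0.05 0 0 0; 1 0.002 0 -0.09 0 0 0; 1 0.002 0 -0.113 0 0 0; 1 0.002 0 -0.113 0 0 0; -1 0.002 0 -0.113 0 0 0; -1 0.002 0 -0.113 0 0 0; -1 0.002 0 -0.113 0 0 0; -1 0.002 0 -0.113 0 0 0; -1 0.002 0 -0.113 0 0 0; -1 0.002 0 -0.113 0 0 0")

```text
clock: 14.62
eef_pos: [0.5896, 0.2386, 0.0047]
tool_rot: [0.26, 0.966, 0.004, 0.002]
ft_force: [0.4, -0.0, 6.6]
grip_width: 0.0428
grasp_force: 63.0
```

Lump gripped at 42.8 mm. I'll lift it and bring it over the pile, turned in line with the tall end.

Call:
step_arm(targets="-1 0 0 0.04 0 0 0; -1 0 0 0.11 0 0 0; -1 0 0 0.19 0 0 0; -1 0 0 0.27 0 0 -0.14; -1 0 -0.04 0.34 0 0 -0.28; -1 -0.01 -0.1 0.4 0 0 -0.42; -1 -0.02 -0.17 0.43 0 0 -0.56; -1 -0.03 -0.24 0.43 0 0 -0.7; -1 -0.04 -0.31 0.43 0 0 -0.84; -1 -0.05 -0.38 0.43 0 0 -0.84")

```text
clock: 15.45
eef_pos: [0.5626, 0.0466, 0.2185]
tool_rot: [0.56, 0.829, 0.003, 0.002]
ft_force: [1.5, -0.9, -0.9]
grip_width: 0.0428
grasp_force: 62.1
```

Run:
```python
from mv import *
o=bot.get_obs(); print(o['ft_force'],o['grip_width'])
r=ori(np.radians(112)); rel([.5556,-.009,.165],r)
```

```text
[ 1.54287634 -0.92916159 -0.92418092] 0.04279040051791989
 [-0.014 -0.111 -0.107] [-0.003  0.009  0.002] dist mm 77 deg 0.4
```

Call:
step_arm(targets="-1 -0.007 -0.05 0 0 0 0; -1 -0.014 -0.11 -0.02 0 0 0; -1 -0.014 -0.111 -0.07 0 0 0; -1 -0.014 -0.111 -0.107 0 0 0; -1 -0.014 -0.111 -0.107 0 0 0; -1 -0.014 -0.111 -0.107 0 0 0")

```text
clock: 15.95
eef_pos: [0.5549, -0.0076, 0.1634]
tool_rot: [0.559, 0.829, 0.002, 0.0]
ft_force: [0.1, -0.3, -1.2]
grip_width: 0.0432
grasp_force: 62.2
```

Run:
```python
from mv import *
r=ori(np.radians(112)); rel([.5556,-.009,.12],r)
w,i=snap('wrist','w6'); a,_=snap('scene','s6'); b,_=snap('side','d6')
c=lambda im,x,y,w,h:cv2.resize(im[y:y+h,x:x+w],None,fx=4,fy=4,interpolation=cv2.INTER_CUBIC)
out=np.zeros((560,792,3),np.uint8); out[:384,:512]=w; out[:,512:]=np.vstack([c(a,200,150,70,70),c(b,215,140,70,70)])
cv2.imwrite('pics/c6.png',out[:,:,::-1])
```

```text
[ 0.001 -0.003 -0.087] [-0.004  0.003 -0.002] dist mm 43 deg 0.2
```

View pics/c6.png

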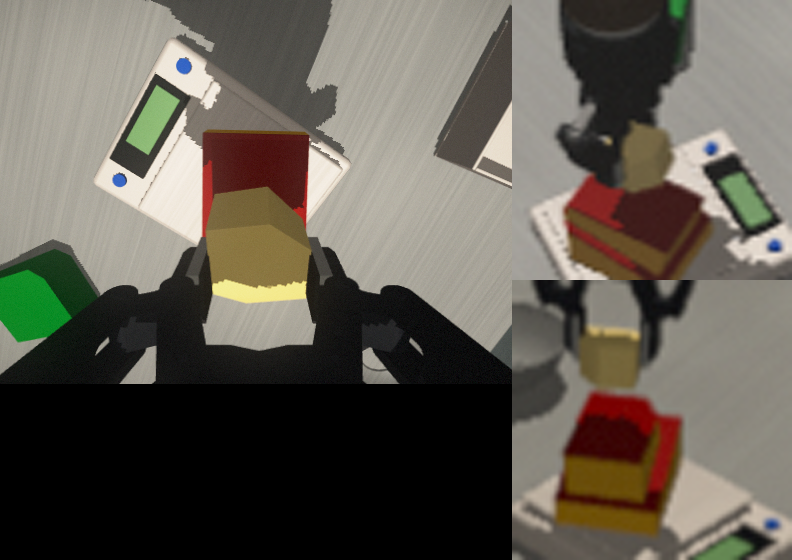

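The wrist view shows the lump centred over the tall end's top, with end-face edges at (208,222)-(270,227)-(308,250). I'll check that it hangs level by projecting the measured vertices.

Run:
```python
from fit import *
i=load('w5'); C=lambda u,v:cp(u,v,215,134,6)
V=dict(A=(97,297),B=(235,170),C=(398,163),D=(507,305),E=(365,435),F=(250,467)); t=np.array([.857,-.515]);c0=np.array([.5849,.2386])
P={}
for k,v in V.items():
  z=.0275
  for _ in range(3):
    p=onz(i,C(*v),z); z=.0275-.0035/.0285*np.dot(p[:2]-c0,t)
  P[k]=p
for k,v in dict(a=(92,213),b=(215,93),c=(370,110)).items(): P[k]=onz(i,C(*v),0)
r0=R.from_quat([.26,.966,.004,.002]); p0=np.array([.5896,.2386,.0047])
r1=R.from_quat([.559,.829,.002,0]); p1=np.array([.5549,-.0076,.1634]); w=load('w6')
for k,p in P.items(): print(k,p.round(3),proj(w,p1+r1.apply(r0.inv().apply(p-p0)))[0].round())
```

```text
A [0.557 0.229 0.03 ] [201. 228.]
B [0.569 0.253 0.03 ] [265. 224.]
C [0.59  0.262 0.028] [307. 251.]
D [0.612 0.248 0.025] [301. 299.]
E [0.601 0.222 0.025] [241. 304.]
F [0.587 0.212 0.026] [206. 293.]
a [0.553 0.233 0.   ] [212. 192.]
b [0.564 0.257 0.   ] [265. 187.]
c [0.587 0.263 0.   ] [297. 219.]
```

The projection agrees, so the lump hangs level. Lowering.

Call:
step_arm(targets="-1 0.001 -0.003 -0.03 0 0 0; -1 0.001 -0.003 -0.06 0 0 0; -1 0.001 -0.003 -0.075 0 0 0; -1 0.001 -0.003 -0.083 0 0 0; -1 0.001 -0.003 -0.083 0 0 0")

```text
clock: 16.52
eef_pos: [0.5564, -0.0087, 0.1224]
tool_rot: [0.558, 0.83, 0.002, 0.001]
ft_force: [0.3, -0.5, -0.6]
grip_width: 0.0426
grasp_force: 62.2
```

Call:
step_arm(targets="-1 0 0 -0.002 0 0 0; -1 0 0 -0.004 0 0 0; -1 0 0 -0.004 0 0 0")

```text
clock: 16.77
eef_pos: [0.557, -0.009, 0.1212]
tool_rot: [0.558, 0.83, 0.003, 0.002]
ft_force: [0.0, 0.6, -0.5]
grip_width: 0.0426
grasp_force: 62.2
```

Call:
step_arm(targets="-1 0 0 -0.002 0 0 0; -1 0 0 -0.004 0 0 0; -1 0 0 -0.004 0 0 0")

```text
clock: 17.02
eef_pos: [0.5565, -0.009, 0.1186]
tool_rot: [0.558, 0.83, 0.003, 0.002]
ft_force: [-0.6, 0.2, -0.6]
grip_width: 0.0431
grasp_force: 62.2
```

Call:
step_arm(targets="-1 0 0 -0.002 0 0 0; -1 0 0 -0.003 0 0 0; -1 0 0 -0.003 0 0 0")

```text
clock: 17.27
eef_pos: [0.5564, -0.0091, 0.1169]
tool_rot: [0.558, 0.83, 0.003, 0.001]
ft_force: [0.2, 0.2, -0.1]
grip_width: 0.0427
grasp_force: 62.2
```

Call:
step_arm(targets="-1 0 0 -0.002 0 0 0; -1 0 0 -0.003 0 0 0; -1 0 0 -0.003 0 0 0")

```text
clock: 17.52
eef_pos: [0.5567, -0.0091, 0.1162]
tool_rot: [0.558, 0.83, 0.003, 0.002]
ft_force: [-2.4, -0.9, 3.5]
grip_width: 0.0427
grasp_force: 62.7
```

Contact at 3.5 N. Releasing and withdrawing straight up.

Call:
step_arm(targets="-1 0 0 0.001 0 0 0; 1 0 0 0.001 0 0 0; 1 0 0 0.001 0 0 0; 1 0 0 0.001 0 0 0; 1 0 0 0.001 0 0 0; 1 0 0 0.001 0 0 0; 1 0 0 0.04 0 0 0; 1 0 0 0.1 0 0 0; 1 0 0 0.18 0 0 0; 1 0 0 0.25 0 0 0")

```text
clock: 18.35
eef_pos: [0.5561, -0.009, 0.242]
tool_rot: [0.558, 0.83, 0.002, 0.001]
ft_force: [1.2, -0.3, 0.5]
grip_width: 0.0856
grasp_force: 0.0
```

Call:
step_arm(targets="1 -0.05 0 0.02 0 0 0; 1 -0.13 0 0.02 0 0 0; 1 -0.21 0 0.02 0 0 0; 1 -0.29 0 0.02 0 0 0; 1 -0.3 0 0.02 0 0 0; 1 -0.3 0 0.02 0 0 0; 1 -0.3 0 0.02 0 0 0; 1 -0.3 0 0.02 0 0 0")

```text
clock: 19.02
eef_pos: [0.4082, -0.0091, 0.2511]
tool_rot: [0.558, 0.83, 0.003, 0.002]
ft_force: [1.2, 0.8, 1.1]
grip_width: 0.0851
grasp_force: 0.0
```

Run:
```python
from mv import *
print(bot.get_obs()['joint_vel'])
a,_=snap('scene','s7'); b,_=snap('side','d7')
c=lambda im,x,y,w,h:cv2.resize(im[y:y+h,x:x+w],None,fx=5,fy=5,interpolation=cv2.INTER_CUBIC)
cv2.imwrite('pics/c7.png',np.hstack([c(a,195,155,80,80),c(b,210,145,80,80)])[:,:,::-1])
```

```text
[ 0.00178167  0.0200094   0.00931231  0.00231575  0.00039507 -0.00030865]
```

View pics/c7.png

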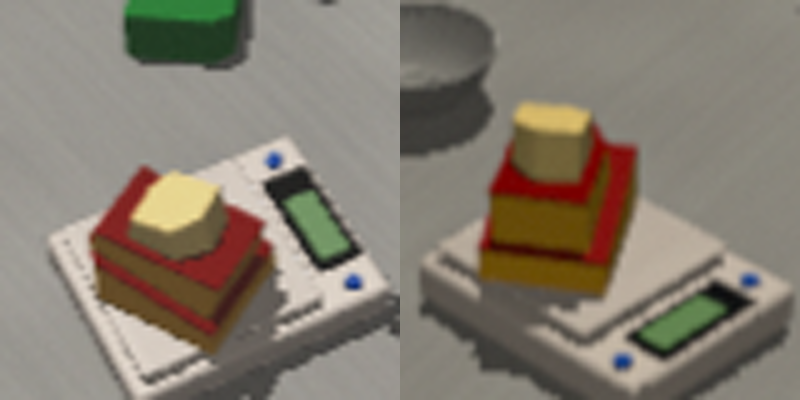

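The lump sits flat in the middle of the tall end's level top, and the whole pile is on the platter. The arm is clear, so I'm handing the job in.

```bash
python3 -c "
from workcell import bot
print(bot.job_done())"
```

```text
the job is handed in; nothing more can be done
None
```

The three cheese ends are piled on the scale (big end, tall end wax up and thick over thin, lump flat on top), nothing else was touched, and the job was handed in at about 19 s; the hand-in gave no verdict.

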